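# Clamp the glued plywood box with the one-hand bar clamp

## Task

Set the small glued plywood box on the gluing board between the clamp's two jaws, long side along the bar, centred on the pads and near the still jaw, and let it go. Then squeeze the clamp's trigger towards its pistol grip, again and again, until the jaws hold the box firmly - feel for it and stop there, because a few squeezes too many bow the thin walls. Leave the box standing square in the clamp with the trigger let go, and leave the tape measure, the white cone and the plywood cat where they are.

Things in the scene. Friction and masses are not known exactly. Their poses are not given: they have to be found in the camera images.
- box_mid (a point): Centre of the loose box: open-topped, finger-jointed plywood with dark joints, 46 (its x) x 64 (its y) x 48 mm tall, walls 4 mm, 90 g. Stands on the table left of the board. Pick it across the 46 mm from above.
- box_seat (a point): Where the box's centre belongs: on the board (top 9 mm above the table), touching the still jaw's pad. x: across the bar, away from the pistol grip; y: along the bar, from still to moving jaw; the box's axes lie along these. Pads: 30 mm squares centred on this line, tops at 48 mm. At the start the jaws stand 76 to 112 mm apart (joint of the moving jaw is not given). The bar's edge is 61 mm off in -x.
- handle_mid (a point): Middle of the fixed pistol grip (20 mm across in y, 26 mm high, 100 mm long in x, top 48 mm above the table); axes as box_seat. The grey trigger (22 mm high, top 46 mm) lies beside it in +y: level with this point its outer face is 43 mm off in +y at rest, 23 mm squeezed home, so 53 mm over both, then 33 mm. Nothing else lies between or within 25 mm of them.
- trigger (a joint): Trigger's angle: 0 let go (a spring returns it), 0.185 rad home, at a stop 3 mm short of the grip; pivot 111 mm off handle_mid in +x. A squeeze to 0.165 draws the idle jaw in by 5 mm; the ratchet holds it as the trigger is let go, 1 to 2 mm back. An idle squeeze takes about 6 N level with handle_mid; on the box each further newton is nearly 3 N between the jaws: 13 to 16 N on the trigger is firm.
- jig: The gluing jig: light plywood board 255 x 300 x 9 mm, fixed to the table, with a black one-hand bar clamp screwed on, lying on its side: notched steel bar along y, jaws to +x, pistol grip and trigger to -x, moving jaw at the +y end. Origin under the board on the bar's line, in the plane of the still pad's face; axes as box_seat.
- back_pad: Rubber pad of the still jaw, 30 x 6 x 30 mm, facing the moving jaw; gives 1 mm for 6 N, and the moving jaw's pad too. Its origin coincides with the jig's; it moves only as the rubber gives. The box is held firmly if over 11 N still press pad and box together once the trigger is let go; above 30 N its walls are spoilt.
- tape_measure: Black and yellow tape measure, 86 x 57 x 62 mm, bystander; origin under its middle.
- print_cone: White printed cone, 72 mm across, 80 mm tall, bystander; origin under its middle.
- slot_cat: Slot-together plywood cat, 40 x 92 x 86 mm, bystander; origin under its middle.

How it is judged (in metres and radians):
On the way, in this order (a step that is already met when the one before it is completed fails the run):
1. the box stands between the jaws, square to them and centred on the pads, let go (x of box_mid in the frame of box_seat between -0.01 and 0.01 m and y of box_mid in the frame of box_seat between -0.003 and 0.048 m and z of box_mid in the frame of box_seat between -0.003 and 0.003 m and angle between the x axis of box_mid and the x axis of box_seat, either way round below 0.15 rad and contact force between the fingers and box below 0.2 N and linear speed of box below 0.02 m/s and contact force between back_pad and box below 11 N), for 0.2 s.
2. a squeeze of the trigger (past 0.03 rad) presses the box on the still pad with over 11 N (value of joint trigger above 0.03 rad and contact force between back_pad and box above 11 N), for 0.05 s.
At the end, for the whole second after the job is handed in: the box stands on the board in the jaws (within 10 mm of the pads' middle line, square to 4 degrees, upright) and is pressed on the still pad with over 11 N; the trigger is let go (contact force between back_pad and box above 11 N and x of box_mid in the frame of box_seat between -0.01 and 0.01 m and y of box_mid in the frame of box_seat between -0.008 and 0.003 m and z of box_mid in the frame of box_seat between -0.003 and 0.003 m and angle between the x axis of box_mid and the x axis of box_seat, either way round below 0.07 rad and angle between box_mid's own z axis and vertical below 0.05 rad and value of joint trigger below 0.02 rad and linear speed of box below 0.01 m/s); the robot touches nothing.
It fails at once if the box is pressed on the still pad with over 30 N (contact force between back_pad and box above 30 N).
It fails at once if the tape measure, cone or cat is moved by over 15 mm (distance of any of tape_measure, print_cone, slot_cat from where it was at the start of the episode above 0.015 m).
It also fails if it takes over 72 s, if anything falls off the work surface, if the arm or the gripper's body presses on something with over 40 N, if the wrist force passes 120 N, or if a joint passes its speed limit or range.

## Robot

A 6-joint arm with a two-finger parallel gripper is mounted at the origin on the work surface; the furniture and walls round the work are solid. World frame = base frame: x ahead of the robot, y to its left, z up, the work surface at z = 0. Lengths are in m, angles in degrees, forces in N, time in s.
With the tool pointing down it reaches from about 0.4 to 0.825 m from the base axis. Payload 7 kg.
Tool frame: the origin (TCP) lies midway between the tips of the shut fingers; the grasp point (between the pads) lies 19 mm behind it; z points along the fingers, y is the line along which they close (so a half turn about z gives the same grasp; the last joint's range is limited). The gripper opens to 88 mm and grips with 3 to 60 N. Pads are 19 mm wide; open, the fingers measure 130 mm over their backs; the gripper's body (78 mm by 193 mm) begins 47 mm behind the grasp point.
Start: joints at [16.507, 20.546, 0.682, 0, -70.136, -16.507], TCP at [0.675, -0, 0.227] pointing down, gripper open.
Joint ranges: [-176.03, 176.03], [-82.01, 121.73], [-58.28, 71.71], [-173.87, 95.51], [-174.79, -0.11], [-173.66, 173.66]. Speed limits (degrees/s): [136.94, 136.94, 172.46, 180, 180, 180].

## Interface

Orientations are given as [roll, pitch, yaw] about the fixed x, y, z axes, in that order (R = Rz(yaw) Ry(pitch) Rx(roll)).
In Python, from plant import * gives the robot as it stands.
- The arm moves only by the tool move_arm, never from a script. Its argument "commands" is a list of rows, each a list of 7 numbers: the shift along the world's x, y, z in mm, then the turn, a rotation vector about the world's x, y, z in degrees, then the opening in per cent of the stroke, from 0 (shut) to 100 (fully open). In form: [[x, y, z, rx, ry, rz, fingers], ...]. A call has 1 to 20 rows; each row shifts and turns the commanded pose from where the row before left it; what a row does not reach is not made up. A row lasts 1/10 s, in which the tool goes at most 50 mm and 8.59 degrees, less where a joint would pass 70% of its speed; a pose out of reach is approached as far as the arm can. A call with a gripper value outside its range is refused whole. The fingers move at their own pace and stop on an object; "squeeze" is the grip in N (left out, the last holds). Time passes only in rows, so rows that do not move let the fingers close. It gives the time, the measured TCP pose, the force and the opening at its end, in the units of the state.
- get_state(): the state, without advancing time (a new reading comes with each control period).
- capture(name): name is "scene" or "side" or "wrist"; returns a dict with "frame" (420x560x3 uint8, blue, green, red), "camera_matrix" (3x3 intrinsics, pixels), "dist_coeffs" ([k1, k2, p1, p2, k3] as OpenCV has them; the pictures are not rectified), "world_to_cam" (4x4, takes a point from world to camera coordinates); the wrist camera has in their place "tool_from_camera" (4x4, takes a point from camera to tool coordinates, whose origin is the TCP and whose axes are the flange's). Camera axes: x right, y up, looking along -z (the intrinsics and any distortion apply to the point x, -y, -z); pixel columns grow to the right and rows downward; lengths in m; the calibration is good to about 2 mm. A picture is of the moment at which its call begins: read the wrist's pose just before it. There is no depth.
- close_job(): hands the job in, once; it reports no verdict.
The state is a dict: "time_s": time; "joints": joint angles; "qd": joint speeds; "joint_torque": joint torques, N m; "tcp_pos": TCP position; "eef_rot": TCP orientation; "contact_force": force on the tool from outside, world axes, zero at the start; "moment": the same for the moment, N m; "gripper_width": finger opening in m.
Only numpy, scipy, OpenCV 4.12 (cv2) and the standard library are available. Lean on these libraries where they do the work, as an engineer would, in place of code of your own. Each camera call takes 0.05 s, during which the arm holds its last target. There are 200 camera calls.

## Working session

There is one attempt and no reset: what is moved stays moved. The work goes in short steps, Python scripts to look and compute and a tool call to move; the robot and the scene stay as the last step left them, time stands still between calls to the robot, and variables do not carry over. Pictures are saved under pics/ and viewed, on a budget of 10 in all, crops included, one or two more only if the job needs it, and the job is handed in when it is done.

Besides the shell and the picture viewer there is one more tool, called after "Call:" by a JSON object that holds its "method" and its "body", one argument or row to a line. move_arm: Moves the arm, as the interface text tells. Its arguments: {"type":"object","properties":{"commands":{"type":"array"},"squeeze":{"type":"number"}},"required":["commands"]}

```bash
ls; mkdir -p pics
cat > h.py <<'E'
from plant import *
import numpy as np, cv2, pickle
def save(name,fn):
    s=get_state(); c=capture(name); cv2.imwrite('pics/'+fn+'.png',c['frame']); c['state']=s
    pickle.dump(c,open('pics/'+fn+'.pkl','wb')); return c
E
python3 - <<'E'
from h import *
for n in ['scene','side','wrist']:
    c=save(n,n+'0'); print(n,c['camera_matrix'],c['dist_coeffs'],c.get('world_to_cam',c.get('tool_from_camera')))
print(get_state())
a=[cv2.imread(f'pics/{n}0.png') for n in ['scene','side']]
E
```

```text
pics
scene [[436.06811918   0.         281.50605462]
 [  0.         436.06811918 214.7623503 ]
 [  0.           0.           1.        ]] [-0.0439675  0.         0.         0.         0.       ] [[ 0.42243042 -0.90626163 -0.01556947 -0.31110876]
 [ 0.63480483  0.28354956  0.71876454 -0.38933819]
 [-0.64697401 -0.31351158  0.69507922 -0.7496084 ]
 [ 0.          0.          0.          1.        ]]
side [[391.51040649   0.         273.38100296]
 [  0.         391.51040649 204.45332338]
 [  0.           0.           1.        ]] [-0.10651535  0.          0.          0.          0.        ] [[-0.99986615  0.0149227  -0.00670777  0.59682948]
 [-0.01403112 -0.57123844  0.82066422 -0.07923726]
 [ 0.00841479  0.82064849  0.57137137 -1.12522821]
 [ 0.          0.          0.          1.        ]]
wrist [[321.51588704   0.         273.41451716]
 [  0.         321.51588704 203.55716919]
 [  0.           0.           1.        ]] [-0.05703294  0.          0.          0.          0.        ] [[ 2.56393706e-04  9.55251109e-01  2.95795965e-01  7.98904304e-02]
 [ 9.99999704e-01 -4.59441216e-04  6.16939116e-04 -1.62267443e-04]
 [ 7.25232633e-04  2.95795719e-01 -9.55250944e-01 -1.57674598e-01]
 [ 0.00000000e+00  0.00000000e+00  0.00000000e+00  1.00000000e+00]]
{'time_s': 0.15, 'joints': array([ 1.65060573e+01,  2.05823393e+01,  6.46608343e-01, -1.28393122e-02,
       -7.01350168e+01, -1.65038440e+01]), 'qd': array([-0.02736288, -0.11401925,  0.14321909, -0.02032748, -0.00356586,
       -0.02468111]), 'joint_torque': array([ 1.39394037e-04, -5.83274567e+01,  2.93289685e+01,  7.00122759e+00,
        8.75052094e-03, -9.76538854e-05]), 'tcp_pos': array([ 6.74646790e-01, -4.36960866e-05,  2.25845748e-01]), 'eef_rot': array([ 1.79928738e+02, -8.52549147e-03, -9.00021517e+01]), 'contact_force': array([ 0.6540109 , -0.15300557,  0.13329904]), 'moment': array([-0.02335265, -0.00686322, -0.06684238]), 'gripper_width': 0.087421869363753}
```

View pics/scene0.png

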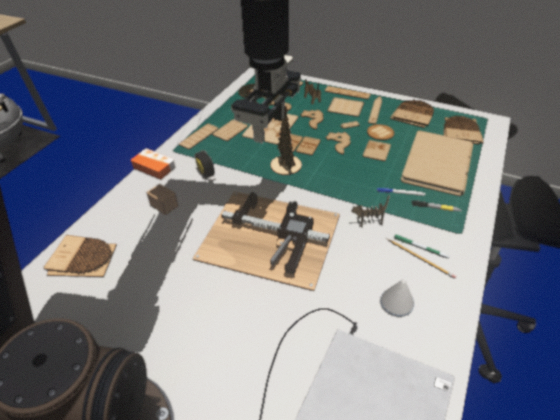

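View pics/side0.png

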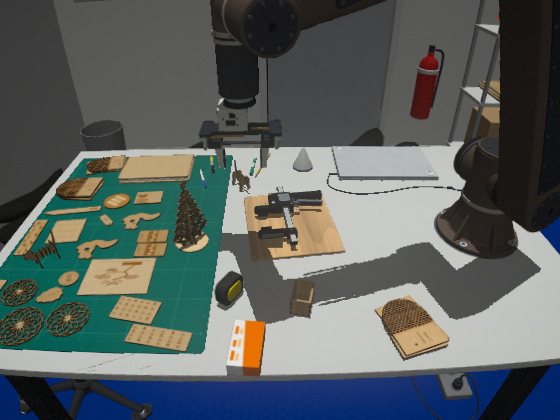

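View pics/wrist0.png

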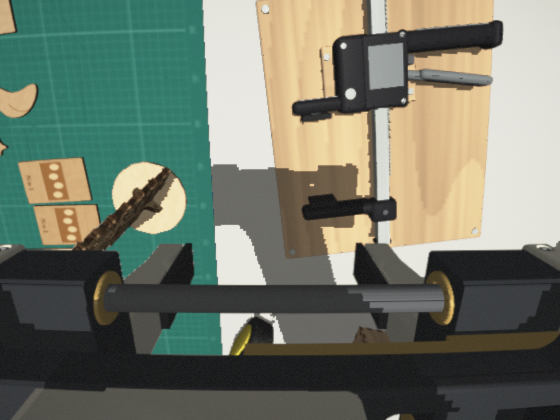

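The wrist view shows the jig: pistol grip at (455,38), trigger at (450,76), the still jaw with the body at row ~105, and the moving jaw at row ~208. The box is at side (303,295) and scene (162,198), the tape at side (230,288), the cone at side (303,158) and the cat at side (241,180). Next come rough positions.

```bash
cat >> h.py <<'E'
from scipy.spatial.transform import Rotation as Ro
from scipy.optimize import least_squares
F=np.diag([1,-1,-1.])
def w2c(c):
    if 'world_to_cam' in c: return np.array(c['world_to_cam'])
    s=c['state']; T=np.eye(4); T[:3,:3]=Ro.from_euler('xyz',s['eef_rot'],degrees=True).as_matrix(); T[:3,3]=s['tcp_pos']
    return np.linalg.inv(T@c['tool_from_camera'])
def proj(c,P):
    M=w2c(c); q=(np.atleast_2d(P)@M[:3,:3].T+M[:3,3])@F
    return cv2.projectPoints(q,np.zeros(3),np.zeros(3),c['camera_matrix'],c['dist_coeffs'])[0][:,0]
def ray(c,uv):
    M=w2c(c); u=cv2.undistortPoints(np.array(uv,float).reshape(-1,1,2),c['camera_matrix'],c['dist_coeffs'])[:,0]
    d=np.c_[u,np.ones(len(u))]@F@M[:3,:3]; return -M[:3,:3].T@M[:3,3],d
def onz(c,uv,z):
    o,d=ray(c,uv); return o+d*((z-o[2])/d[:,2])[:,None]
def tri(cs,uvs,x0=(.6,0,.03)):
    return least_squares(lambda x:np.concatenate([proj(c,x)[0]-u for c,u in zip(cs,uvs)]),x0)
def load(f): return pickle.load(open(f'pics/{f}.pkl','rb'))
E
python3 - <<'E'
from h import *
np.set_printoptions(precision=4,suppress=True)
w,s,c=load('wrist0'),load('side0'),load('scene0')
print('jig',onz(w,[(262,8),(292,258),(482,232)],.009))
print('grip etc',onz(w,[(498,30),(490,80),(408,36),(296,108),(304,208)],.045))
print('box side',onz(s,[(303,282)],.048),'scene',onz(c,[(162,193)],.048))
print('box tri',tri([s,c],[(303,296),(162,200)]).x)
print('cone',onz(s,[(303,168)],0),'cat',onz(s,[(241,190)],0),'tape',onz(s,[(230,300)],0),'tree',onz(s,[(190,240)],0))
E
```

```text
jig [[ 0.6866 -0.178   0.009 ]
 [ 0.6507  0.1094  0.009 ]
 [ 0.406   0.0743  0.009 ]]
grip etc [[ 0.4533 -0.1543  0.045 ]
 [ 0.454  -0.1069  0.045 ]
 [ 0.544  -0.1456  0.045 ]
 [ 0.6518 -0.0766  0.045 ]
 [ 0.6408  0.03    0.045 ]]
box side [[0.5314 0.2318 0.048 ]] scene [[0.5363 0.2525 0.048 ]]
box tri [0.5322 0.2549 0.0258]
cone [[ 0.4822 -0.3852  0.    ]] cat [[ 0.7024 -0.2412  0.    ]] tape [[0.7034 0.2408 0.    ]] tree [[0.8337 0.0173 0.    ]]
```

Call:
{"method": "move_arm", "body": {
  "commands": [
    [-16,37,2,0,0,0,100],
    [-16,37,2,0,0,0,100],
    [-16,37,2,0,0,0,100],
    [-16,37,2,0,0,0,100],
    [-16,37,2,0,0,0,100],
    [-16,37,2,0,0,0,100],
    [-16,37,2,0,0,0,100],
    [-16,37,2,0,0,0,100],
    [0,0,0,0,0,0,100],
    [0,0,0,0,0,0,100]
  ]
}}

```text
time_s: 1.15
tcp_pos: [0.5463, 0.2969, 0.2423]
eef_rot: [180.0, -0.0, -89.9]
contact_force: [-0.2, -0.5, -0.1]
gripper_width: 0.0878
```

Run:
```python
from h import *
c=save('wrist','w1'); print(c['state']['tcp_pos'],c['state']['eef_rot'])
f=c['frame'][0:300]
u=proj(c,[.533,.253,.03])[0]; print(u)
x,y=int(u[0]),int(u[1]); x0,y0=max(x-65,0),max(y-65,0)
r=c['frame'][y0:y0+130,x0:x0+130]; print(x0,y0)
cv2.imwrite('pics/w1c.png',cv2.resize(r,None,fx=4.6,fy=4.6,interpolation=cv2.INTER_CUBIC))
```

```text
[0.54632619 0.29689901 0.24228328] [ 1.79973926e+02 -1.82834825e-02 -8.98788096e+01]
[285.52114494 137.52895303]
220 72
```

View pics/w1c.png

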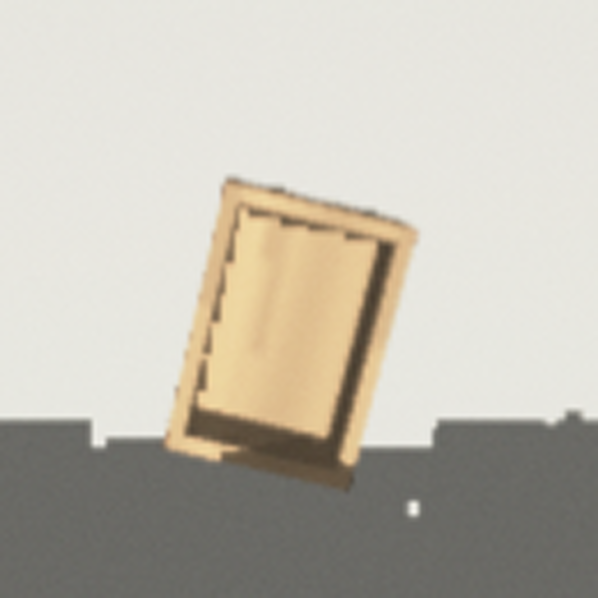

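The crop shows the box's top rim, corners at crop (229,180), (416,232), (350,488) and (168,450). I'll fit the pose, leaving the height free as a check.

```bash
cat >> h.py <<'E'
def fitrect(c,uv,wx,wy,x0):
    k=np.array([[-1,-1],[1,-1],[1,1],[-1,1]])*[wx/2,wy/2]
    def f(p):
        a=p[3]; R=np.array([[np.cos(a),-np.sin(a)],[np.sin(a),np.cos(a)]])
        return (proj(c,np.c_[k@R.T+p[:2],np.full(4,p[2])])-uv).ravel()
    return least_squares(f,x0,x_scale=[.1,.1,.1,1])
E
python3 - <<'E'
from h import *
np.set_printoptions(precision=4,suppress=True)
c=load('w1')
p=(np.array([(229,180),(416,232),(350,488),(168,450)])+.5)/4.6-.5+[220,72]
print(p); W=onz(c,p,.048); print(W, np.linalg.norm(np.diff(W,axis=0),axis=1), W.mean(0))
# corners: img up=-y, right=-x : UL=(+x,-y),UR=(-x,-y),LR=(-x,+y),LL=(+x,+y)
r=fitrect(c,p[[1,0,3,2]],.046,.064,[.533,.253,.048,0]); print(r.x,np.degrees(r.x[3]),r.cost)
for cc,n in[(load('side0'),'side'),(load('scene0'),'scene')]:
    print(n,proj(cc,np.c_[W[:,:2],np.full(4,.048)]),proj(cc,[[r.x[0],r.x[1],.024]]))
E
```

```text
[[269.3913 110.7391]
 [310.0435 122.0435]
 [295.6957 177.6957]
 [256.1304 169.4348]]
[[0.5511 0.2233 0.048 ]
 [0.5077 0.2348 0.048 ]
 [0.5217 0.2956 0.048 ]
 [0.5659 0.2863 0.048 ]] [0.0449 0.0624 0.0451] [0.5366 0.26   0.048 ]
[ 0.5365  0.2605  0.0437 -0.2308] -13.224718069664435 0.7816081611969399
side [[294.3109 279.4813]
 [313.3114 282.7297]
 [309.5761 303.0758]
 [289.2458 300.2398]] [[301.318  298.4337]]
scene [[174.4182 192.5818]
 [160.9742 201.5389]
 [145.4312 191.9818]
 [158.3433 183.0532]] [[161.4397 198.93  ]]
```

Call:
{"method": "move_arm", "body": {
  "commands": [
    [-5,-18,-20,0,0,-6.6,100],
    [-5,-18,-20,0,0,-6.6,100],
    [0,0,-40,0,0,0,100],
    [0,0,-40,0,0,0,100],
    [0,0,-40,0,0,0,100],
    [0,0,-30,0,0,0,100],
    [0,0,-20,0,0,0,100],
    [0,0,-15,0,0,0,100],
    [0,0,0,0,0,0,100],
    [0,0,0,0,0,0,100]
  ]
}}

```text
time_s: 2.2
tcp_pos: [0.5375, 0.2591, 0.0177]
eef_rot: [180.0, -0.0, -103.3]
contact_force: [-0.3, 1.5, -0.3]
gripper_width: 0.0876
```

Call:
{"method": "move_arm", "body": {
  "commands": [
    [0,0,0,0,0,0,55],
    [0,0,0,0,0,0,45],
    [0,0,0,0,0,0,40],
    [0,0,0,0,0,0,40],
    [0,0,0,0,0,0,40],
    [0,0,0,0,0,0,40],
    [0,0,0,0,0,0,40],
    [0,0,0,0,0,0,40]
  ],
  "squeeze": 12
}}

```text
time_s: 3.0
tcp_pos: [0.537, 0.2601, 0.0177]
eef_rot: [-180.0, 0.0, -103.2]
contact_force: [-0.5, -0.4, 1.8]
gripper_width: 0.046
```

Call:
{"method": "move_arm", "body": {
  "commands": [
    [0,0,30,0,0,0,40],
    [0,0,40,0,0,0,40],
    [0,0,40,0,0,0,40],
    [5,-30,30,0,0,7,40],
    [5,-35,30,0,0,7,40],
    [6,-40,12,0,0,6.7,40],
    [6,-40,0,0,0,0,40],
    [6,-40,0,0,0,0,40],
    [5,-30,0,0,0,0,40],
    [0,-15,0,0,0,0,40],
    [0,0,0,0,0,0,40],
    [0,0,0,0,0,0,40],
    [0,0,0,0,0,0,40]
  ]
}}

```text
time_s: 4.3
tcp_pos: [0.5699, 0.0309, 0.1994]
eef_rot: [180.0, 0.0, -82.5]
contact_force: [0.2, 0.7, -0.8]
gripper_width: 0.0458
```

Run:
```python
from h import *
c=save('wrist','w2'); print(c['state']['tcp_pos'],c['state']['eef_rot'],c['state']['gripper_width'])
r=c['frame'][0:260,150:490]; cv2.imwrite('pics/w2c.png',cv2.resize(r,None,fx=2.3,fy=2.3,interpolation=cv2.INTER_CUBIC))
```

```text
[0.56992607 0.030879   0.19944711] [ 1.79994145e+02  7.06251681e-03 -8.24535291e+01] 0.04584364539651318
```

View pics/w2c.png

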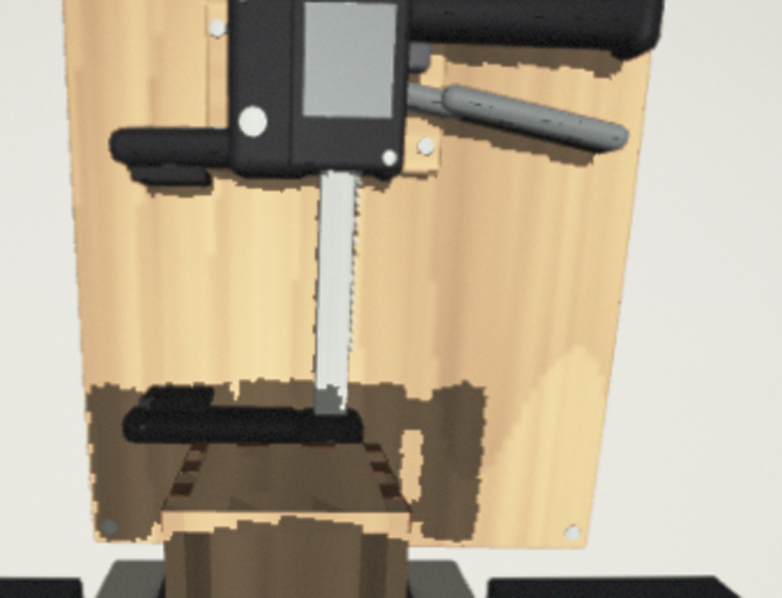

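Run:
```python
from h import *
c=load('wrist0')
r=c['frame'][0:225,270:510]; cv2.imwrite('pics/w0c.png',cv2.resize(r,None,fx=2.6,fy=2.6,interpolation=cv2.INTER_CUBIC))
```

```text
(no output)
```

View pics/w0c.png

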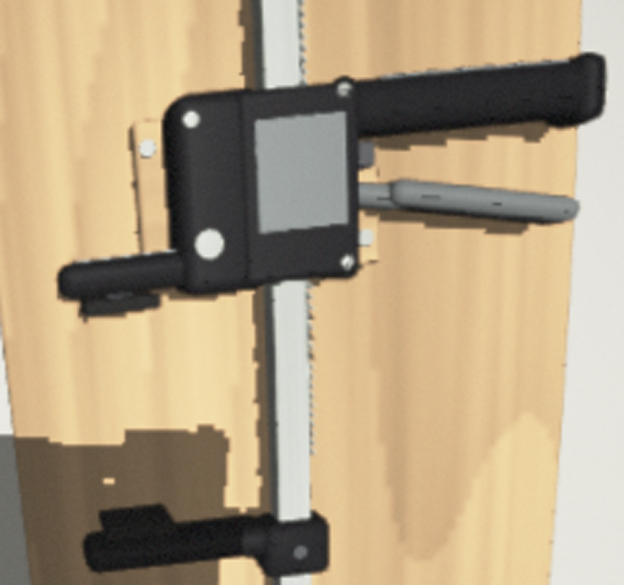

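```bash
cat > m.py <<'E'
from h import *
np.set_printoptions(precision=4,suppress=True)
a,b=load('w2'),load('wrist0')
A=lambda p:(np.array(p,float)+.5)/2.3-.5+[150,0]
B=lambda p:(np.array(p,float)+.5)/2.6-.5+[270,0]
if __name__=='__main__':
    for n,p,q in [('button',(252,121),(209,244)),('screwLR',(390,157),(347,262)),('jawS tip',(112,147),(60,282)),('jawM tip',(125,425),(86,551)),
     ('padS fl',(135,185),(83,313)),('padS fr',(210,185),(158,305)),('padM fl',(150,388),(103,512)),('padM fr',(214,388),(163,505)),
     ('trig tip',(626,135),(577,208)),('boardscrewR',(426,146),(365,238)),('boardscrewL',(217,28),(147,148))]:
        r=tri([a,b],[A(p),B(q)]); print(n,r.x,'res',r.fun)
    E1=onz(a,A([(65,0),(95,541),(588,548),(650,70)]),.009); print(E1)
    an=lambda v:np.degrees(np.arctan2(v[1],v[0]))
    print('yaw L',an(E1[1]-E1[0])-90,'bot',an(E1[1]-E1[2]),'R',an(E1[2]-E1[3])-90, np.linalg.norm(E1[1]-E1[2]))
    z=.035
    for zz in (.03,.04):
        e=onz(a,A([(318,172),(315,410)]),zz); f=onz(b,B([(262,80),(278,520)]),zz); print('bar',e,an(e[1]-e[0])-90,an(f[1]-f[0])-90)
    print('grip', onz(b,B([(605,58),(604,115),(362,82),(362,135)]),.048))
    print('trig', onz(b,B([(398,207),(560,221)]),.046))
    print('pads z48 A',onz(a,A([(135,185),(210,185),(150,388),(214,388)]),.048),'B',onz(b,B([(83,313),(158,305),(103,512),(163,505)]),.048))
E
python3 m.py
```

```text
button [ 0.599  -0.0908  0.0512] res [ 0.0001 -0.0002 -0.0001  0.0003]
screwLR [ 0.5444 -0.0851  0.0494] res [-0.1024  0.1731  0.0897 -0.2056]
jawS tip [ 0.6547 -0.0761  0.0374] res [ 0.1107 -0.2217 -0.0916  0.2599]
jawM tip [0.6413 0.0388 0.0346] res [ 0.2966 -0.7948 -0.2153  0.916 ]
padS fl [ 0.645  -0.0633  0.0327] res [ 0.3238 -0.6614 -0.2654  0.7737]
padS fr [ 0.6143 -0.0669  0.0322] res [ 0.19   -0.3715 -0.158   0.4355]
padM fl [0.6331 0.0231 0.0248] res [ 0.1391 -0.3514 -0.1037  0.4051]
padM fr [0.6048 0.0214 0.0171] res [-0.0352  0.0861  0.0266 -0.0992]
trig tip [ 0.4523 -0.1075  0.045 ] res [-0.1057  0.1437  0.0976 -0.1726]
boardscrewR [ 0.5265 -0.0951  0.0204] res [-0.035   0.057   0.0306 -0.0672]
boardscrewL [ 0.6194 -0.1287  0.0208] res [ 0.0082 -0.0139 -0.0071  0.0164]
[[ 0.6859 -0.1348  0.009 ]
 [ 0.6575  0.1095  0.009 ]
 [ 0.4061  0.0803  0.009 ]
 [ 0.4332 -0.1421  0.009 ]]
yaw L 6.626707732228695 bot 6.636426006699221 R 6.950651325883115 0.253128930761736
bar [[ 0.5707 -0.0777  0.03  ]
 [ 0.5575  0.0227  0.03  ]] 7.4904826380978875 6.880625622763333
bar [[ 0.571  -0.0768  0.04  ]
 [ 0.5582  0.0205  0.04  ]] 7.490482638097831 6.880625622763304
grip [[ 0.4518 -0.1611  0.048 ]
 [ 0.449  -0.1411  0.048 ]
 [ 0.5446 -0.1493  0.048 ]
 [ 0.5428 -0.1309  0.048 ]]
trig [[ 0.5252 -0.1057  0.046 ]
 [ 0.4592 -0.1022  0.046 ]]
pads z48 A [[ 0.6422 -0.062   0.048 ]
 [ 0.6128 -0.0657  0.048 ]
 [ 0.6295  0.0185  0.048 ]
 [ 0.6026  0.015   0.048 ]] B [[ 0.6461 -0.0648  0.048 ]
 [ 0.6169 -0.068   0.048 ]
 [ 0.6357  0.016   0.048 ]
 [ 0.6107  0.013   0.048 ]]
```

Call:
{"method": "move_arm", "body": {
  "commands": [
    [20,-21,0,0,0,-0.7,40],
    [20,-21,0,0,0,0,40],
    [15,-17,0,0,0,0,40],
    [0,0,-40,0,0,0,40],
    [0,0,-40,0,0,0,40],
    [0,0,-30,0,0,0,40],
    [0,0,-20,0,0,0,40],
    [0,0,0,0,0,0,40],
    [0,0,0,0,0,0,40]
  ]
}}

```text
time_s: 5.25
tcp_pos: [0.6254, -0.0283, 0.0699]
eef_rot: [180.0, -0.0, -83.1]
contact_force: [0.2, -0.3, -0.3]
gripper_width: 0.046
```

Run:
```python
from h import *
print(get_state()['tcp_pos'],get_state()['eef_rot'])
c=save('scene','s3');d=save('side','d3');e=save('wrist','w3')
f=lambda c,x,y:cv2.resize(c['frame'][y:y+100,x:x+130],(520,400),interpolation=cv2.INTER_CUBIC)
g=cv2.resize(e['frame'][0:280,180:460],(270,270))
i=np.zeros((600,800,3),np.uint8); i[:300,:390]=cv2.resize(f(c,215,175),(390,300)); i[300:,:390]=cv2.resize(f(d,230,165),(390,300)); i[:586,395:800]=cv2.resize(e['frame'][20:300,230:424],(405,586))
cv2.imwrite('pics/m3.png',i)
```

```text
[ 0.62537275 -0.0283078   0.06986703] [ 1.79985125e+02 -2.40934037e-02 -8.31215159e+01]
```

View pics/m3.png

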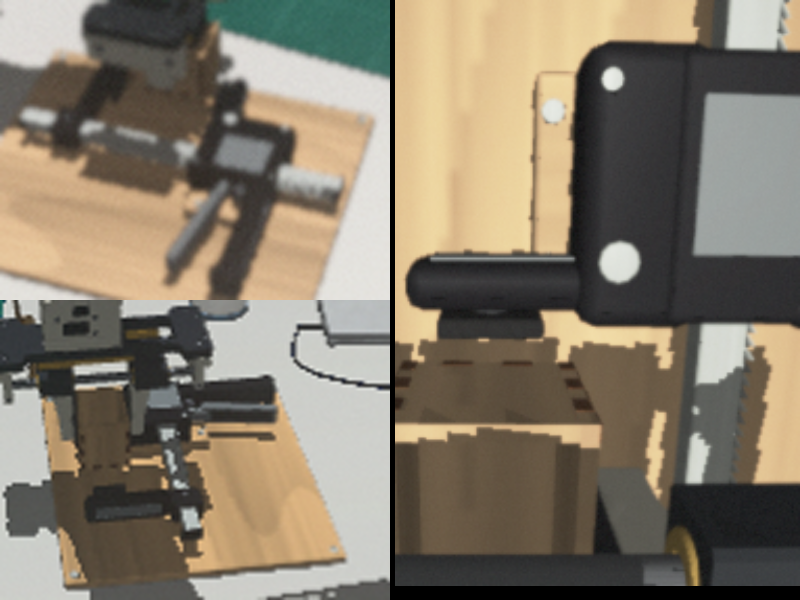

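Run:
```python
from m import *
e=load('w3'); C=lambda p:(np.array(p,float)+.5)/[405/194,586/280]-.5+[230,20]
P=C([(438,337),(543,337)])
yw=np.radians(6.8); ux=np.array([np.cos(yw),np.sin(yw)]); uy=np.array([-ux[1],ux[0]])
t=e['state']['tcp_pos'][:2]
for z in(.03,.04,.048):
    w=onz(e,P,z); m=w.mean(0)[:2]; print(z,w,'pad mid; TCP rel:',(t-m)@ux,(t-m)@uy)
for n,p2,p3 in [('fl',(135,185),P[0]),('fr',(210,185),P[1])]:
    r=tri([a,e],[A(p2),p3]); print(n,r.x,r.fun)
bt=onz(e,C([(580,362)]),.052)[0][:2]; tp=onz(e,C([(600,425)]),.10)[0][:2]
for q in (bt,tp): print('box corner rel TCP',(q-t)@ux,(q-t)@uy)
print('button',tri([a,e],[A((252,121)),C((619,262))]).x, tri([load('wrist0'),e],[B((209,244)),C((619,262))]).x)
```

```text
0.03 [[ 0.5247 -0.0746  0.03  ]
 [ 0.4911 -0.0789  0.03  ]] pad mid; TCP rel: 0.12319414009862263 0.034054672783371535
0.04 [[ 0.5302 -0.0763  0.04  ]
 [ 0.4983 -0.0803  0.04  ]] pad mid; TCP rel: 0.1170015515084152 0.03636092703620255
0.048 [[ 0.5347 -0.0776  0.048 ]
 [ 0.5041 -0.0815  0.048 ]] pad mid; TCP rel: 0.11204748063624942 0.03820593043846735
fl [ 0.5951 -0.088   0.148 ] [ 49.9136 -47.2341 -22.6367  20.7232]
fr [ 0.5806 -0.0898  0.1483] [ 41.8503 -47.2142 -19.4394  20.7476]
box corner rel TCP -0.1370965129770182 -0.032147987868190314
box corner rel TCP -0.1075304108808675 -0.03135701107603908
button [ 0.5786 -0.102   0.1564] [ 0.6292 -0.1075  0.221 ]
```

Run:
```python
from m import *
e=load('w3'); C=lambda p:(np.array(p,float)-[395,0]+.5)/[405/194,586/280]-.5+[230,20]
P=C([(438,337),(543,337)])
yw=np.radians(6.8); ux=np.array([np.cos(yw),np.sin(yw)]); uy=np.array([-ux[1],ux[0]])
t=e['state']['tcp_pos'][:2]
for z in(.03,.04,.048):
    w=onz(e,P,z); m=w.mean(0)[:2]; print(z,w,'pad mid; TCP rel:',(t-m)@ux,(t-m)@uy)
for n,p2,p3 in [('fl',(135,185),P[0]),('fr',(210,185),P[1])]:
    r=tri([a,e],[A(p2),p3]); print(n,r.x,r.fun)
bt=onz(e,C([(580,362)]),.052)[0][:2]; tp=onz(e,C([(600,425)]),.10)[0][:2]
for q in (bt,tp): print('box corner rel TCP',(q-t)@ux,(q-t)@uy)
print('button',tri([a,e],[A((252,121)),C((619,262))]).x, tri([load('wrist0'),e],[B((209,244)),C((619,262))]).x)
```

```text
0.03 [[ 0.6451 -0.0598  0.03  ]
 [ 0.6135 -0.0636  0.03  ]] pad mid; TCP rel: 0.0008292710493703315 0.033491499830710134
0.04 [[ 0.6446 -0.0622  0.04  ]
 [ 0.6146 -0.0658  0.04  ]] pad mid; TCP rel: 0.0007908934184151478 0.03582607826828596
0.048 [[ 0.6443 -0.0641  0.048 ]
 [ 0.6155 -0.0676  0.048 ]] pad mid; TCP rel: 0.0007601913136512187 0.03769374101834657
fl [ 0.6445 -0.0621  0.0392] [-0.549   0.2255  0.3534 -0.1503]
fr [ 0.6143 -0.0658  0.039 ] [-0.6245  0.3692  0.4028 -0.2417]
box corner rel TCP -0.02521544547451659 -0.031706409917096307
box corner rel TCP -0.023068648837834754 -0.03145832494578591
button [ 0.599  -0.0908  0.0516] [ 0.5989 -0.0908  0.0513]
```

Call:
{"method": "move_arm", "body": {
  "commands": [
    [0,0,-15,0,0,0,40],
    [0,0,-15,0,0,0,40],
    [0,0,-8,0,0,0,40],
    [0,0,-3,0,0,0,40],
    [0,0,-1,0,0,0,40],
    [0,0,0,0,0,0,40],
    [0,0,0,0,0,0,40]
  ]
}}

```text
time_s: 6.1
tcp_pos: [0.6254, -0.0289, 0.0283]
eef_rot: [-179.9, 0.0, -83.2]
contact_force: [0.5, 1.1, -0.2]
gripper_width: 0.0459
```

Call:
{"method": "move_arm", "body": {
  "commands": [
    [0,0,-1,0,0,0,40],
    [0,0,-0.5,0,0,0,40],
    [0,0,0,0,0,0,40],
    [0,0,0,0,0,0,40]
  ]
}}

```text
time_s: 6.5
tcp_pos: [0.6253, -0.029, 0.0267]
eef_rot: [-180.0, -0.0, -83.2]
contact_force: [-1.8, 0.8, 4.5]
gripper_width: 0.0458
```

Contact is felt (4.5 N up), so I'll open slightly and withdraw.

Call:
{"method": "move_arm", "body": {
  "commands": [
    [0,0,0,0,0,0,55],
    [0,0,0,0,0,0,66],
    [0,0,0,0,0,0,66],
    [0,0,0,0,0,0,66],
    [0,0,10,0,0,0,66],
    [0,0,30,0,0,0,66],
    [0,0,40,0,0,0,66],
    [0,0,40,0,0,0,66],
    [0,0,40,0,0,0,66],
    [0,0,0,0,0,0,66]
  ]
}}

```text
time_s: 7.5
tcp_pos: [0.6284, -0.0289, 0.1937]
eef_rot: [-179.4, -0.0, -83.1]
contact_force: [0.5, 0.5, -0.8]
gripper_width: 0.0579
```

Run:
```python
from h import *
e=save('wrist','w4'); print(e['state']['tcp_pos'],e['state']['eef_rot'])
cv2.imwrite('pics/w4c.png',cv2.resize(e['frame'][0:250,210:540],None,fx=2.4,fy=2.4,interpolation=cv2.INTER_CUBIC))
```

```text
[ 0.62839879 -0.02888703  0.19369917] [-1.79358477e+02 -2.31957071e-02 -8.31424742e+01]
```

View pics/w4c.png

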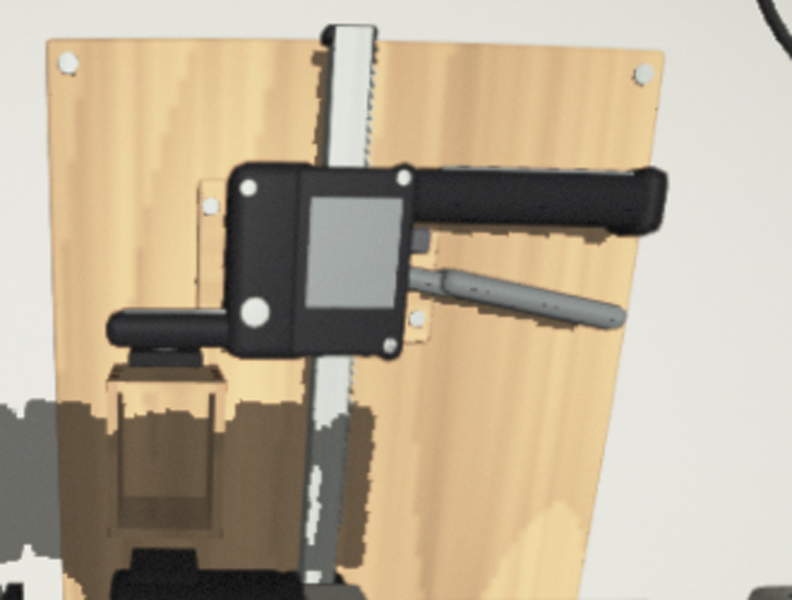

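Run:
```python
from m import *
e=load('w4'); C=lambda p:(np.array(p,float)+.5)/2.4-.5+[210,0]
yw=np.radians(6.8); ux=np.array([np.cos(yw),np.sin(yw)]); uy=np.array([-ux[1],ux[0]])
o=np.array([.6295,-.065])
J=lambda w:np.c_[(w[:,:2]-o)@ux,(w[:,:2]-o)@uy]*1000
print('pads/box top rim z57',J(onz(e,C([(108,383),(226,385),(108,532),(222,535)]),.057)))
for z in(.03,.04,.048):print(z,'grip top edge x420,520,620',J(onz(e,C([(420,168),(520,172),(620,174)]),z)).round(1).tolist(),'bottom',J(onz(e,C([(420,220),(520,226),(620,229)]),z)).round(1).tolist())
print('grip end',J(onz(e,C([(666,200)]),.04)),J(onz(b,B([(605,87)]),.04)))
for z in(.03,.046):print('trig outer',J(onz(e,C([(445,292),(520,312),(600,329),(626,318)]),z)).round(1).tolist(),'inner',J(onz(e,C([(445,268),(520,282),(610,302)]),z)).round(1).tolist())
print('trig tip tri',J(np.array([tri([b,e,a],[B((577,208)),C((626,318)),A((626,135))]).x])), 'bodyRscrew',J(np.array([tri([b,e],[B((344,88)),C((404,177))]).x])))
s=get_state();print(s['tcp_pos'],s['eef_rot'],s['contact_force'])
```

```text
pads/box top rim z57 [[ 22.3795   4.5602]
 [-22.8903   5.173 ]
 [ 23.3335  65.4489]
 [-23.0335  66.4908]]
0.03 grip top edge x420,520,620 [[-98.8, -76.4], [-138.7, -75.7], [-179.4, -76.0]] bottom [[-100.5, -56.9], [-141.2, -55.3], [-182.6, -55.1]]
0.04 grip top edge x420,520,620 [[-95.7, -75.4], [-134.4, -74.7], [-173.7, -75.0]] bottom [[-97.3, -56.5], [-136.7, -55.0], [-176.8, -54.8]]
0.048 grip top edge x420,520,620 [[-93.2, -74.6], [-130.9, -73.9], [-169.2, -74.2]] bottom [[-94.8, -56.2], [-133.2, -54.7], [-172.2, -54.5]]
grip end [[-193.7243  -66.0762]] [[-193.7463  -65.2109]]
trig outer [[-113.4, -29.1], [-145.4, -21.5], [-180.4, -15.1], [-190.8, -19.8]] inner [[-112.4, -38.6], [-143.9, -33.5], [-182.9, -26.2]]
trig outer [[-107.6, -29.8], [-138.1, -22.6], [-171.3, -16.6], [-181.3, -21.0]] inner [[-106.7, -38.8], [-136.6, -34.0], [-173.7, -27.1]]
trig tip tri [[-180.7732  -21.0845]] bodyRscrew [[-86.018  -71.2196]]
[ 0.6268 -0.0288  0.1905] [-179.5891    0.0229  -83.1818] [-0.553  -0.5488 -0.2063]
```

The box stands at jig (0, 35) mm, square, and handle_mid is near jig (-144, -65), with the trigger's face at about -22 mm, which agrees with the text. Next I'll turn the gripper across the grip and trigger.

Call:
{"method": "move_arm", "body": {
  "commands": [
    [-12,-10,0,0,0,8.2,100],
    [-12,-10,0,0,0,8.2,100],
    [-12,-10,0,0,0,8.2,100],
    [-12,-10,0,0,0,8.2,100],
    [-12,-10,0,0,0,8.2,100],
    [-12,-10,0,0,0,8.2,100],
    [-12,-10,0,0,0,8.2,100],
    [-12,-10,0,0,0,8.2,100],
    [-12,-10,0,0,0,8.2,100],
    [-12,-10,0,0,0,8.2,100],
    [-12,-10,0,0,0,8,100],
    [0,0,-30,0,0,0,100],
    [0,0,-30,0,0,0,100],
    [0,0,0,0,0,0,100],
    [0,0,0,0,0,0,100],
    [0,0,0,0,0,0,100]
  ]
}}

```text
time_s: 9.15
tcp_pos: [0.4939, -0.139, 0.1274]
eef_rot: [180.0, -0.1, 6.8]
contact_force: [1.1, 0.3, -0.8]
gripper_width: 0.0872
```

Run:
```python
from h import *
s=get_state(); np.set_printoptions(precision=4,suppress=True)
print(s['tcp_pos'],s['eef_rot'],s['joints'],s['contact_force'],s['gripper_width'])
yw=np.radians(6.8); ux=np.array([np.cos(yw),np.sin(yw)]); uy=np.array([-ux[1],ux[0]]); o=np.array([.6295,-.065])
d=s['tcp_pos'][:2]-o; print('jig',d@ux,d@uy)
e=save('wrist','w5')
cv2.imwrite('pics/w5c.png',e['frame'][:, :])
```

```text
[ 0.4939 -0.139   0.1274] [179.9734  -0.087    6.8267] [  6.25    10.4935 -27.4411   0.0326 -51.9781  90.5566] [ 1.0813  0.254  -0.8204] 0.08716555534569477
jig -0.1433844428786458 -0.05745058376202229
```

View pics/w5c.png

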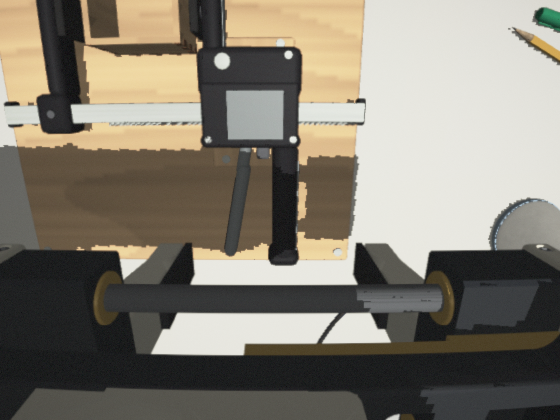

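Picture 9: grip (285,205) and trigger (238,205) lie between the fingers (190 to 357), and the cone at (525,235) is clear. I'll descend.

Call:
{"method": "move_arm", "body": {
  "commands": [
    [0,0,-30,0,0,0,100],
    [0,0,-30,0,0,0,100],
    [0,0,-25,0,0,0,100],
    [0,0,-15,0,0,0,100],
    [0,0,-7,0,0,0,100],
    [0,0,0,0,0,0,100],
    [0,0,0,0,0,0,100],
    [0,0,0,0,0,0,100]
  ],
  "squeeze": 12
}}

```text
time_s: 10.0
tcp_pos: [0.4939, -0.139, 0.0202]
eef_rot: [180.0, -0.1, 6.8]
contact_force: [0.2, -0.5, 0.5]
gripper_width: 0.0878
```

Call:
{"method": "move_arm", "body": {
  "commands": [
    [0,0,0,0,0,0,85],
    [0,0,0,0,0,0,70],
    [0,0,0,0,0,0,60],
    [0,0,0,0,0,0,55],
    [0,0,0,0,0,0,55],
    [0,0,0,0,0,0,55],
    [0,0,0,0,0,0,55]
  ]
}}

```text
time_s: 10.7
tcp_pos: [0.4936, -0.1388, 0.0193]
eef_rot: [-180.0, -0.1, 6.8]
contact_force: [0.5, 4.8, 2.9]
gripper_width: 0.0485
```

Call:
{"method": "move_arm", "body": {
  "commands": [
    [0,0,0,0,0,0,48],
    [0,0,0,0,0,0,42],
    [0,0,0,0,0,0,40],
    [0,0,0,0,0,0,40],
    [0,0,0,0,0,0,40]
  ]
}}

```text
time_s: 11.2
tcp_pos: [0.4943, -0.14, 0.0193]
eef_rot: [179.9, -0.1, 6.8]
contact_force: [3.7, -6.1, -1.9]
gripper_width: 0.0352
```

First squeeze went home: 35 mm over both. The grip-side finger also touches, so I'll shift 1.5 mm and keep squeezing one cycle at a time.

Call:
{"method": "move_arm", "body": {
  "commands": [
    [0,0,0,0,0,0,60],
    [0,-1.5,0,0,0,0,92],
    [0,0,0,0,0,0,92],
    [0,0,0,0,0,0,92],
    [0,0,0,0,0,0,92],
    [0,0,0,0,0,0,92],
    [0,0,0,0,0,0,70],
    [0,0,0,0,0,0,55],
    [0,0,0,0,0,0,45],
    [0,0,0,0,0,0,40],
    [0,0,0,0,0,0,40],
    [0,0,0,0,0,0,40],
    [0,0,0,0,0,0,40]
  ]
}}

```text
time_s: 12.5
tcp_pos: [0.4939, -0.1401, 0.019]
eef_rot: [-180.0, -0.1, 6.8]
contact_force: [1.1, 5.5, -3.4]
gripper_width: 0.036
```

Call:
{"method": "move_arm", "body": {
  "commands": [
    [0,0,0,0,0,0,60],
    [0,0,0,0,0,0,92],
    [0,0,0,0,0,0,92],
    [0,0,0,0,0,0,92],
    [0,0,0,0,0,0,92],
    [0,0,0,0,0,0,92],
    [0,0,0,0,0,0,70],
    [0,0,0,0,0,0,55],
    [0,0,0,0,0,0,45],
    [0,0,0,0,0,0,40],
    [0,0,0,0,0,0,40],
    [0,0,0,0,0,0,40],
    [0,0,0,0,0,0,40]
  ]
}}

```text
time_s: 13.8
tcp_pos: [0.4943, -0.14, 0.0192]
eef_rot: [-180.0, -0.1, 6.8]
contact_force: [2.7, 6.1, -2.5]
gripper_width: 0.036
```

Run:
```python
from h import *
c=save('side','d5')
cv2.imwrite('pics/d5c.png',cv2.resize(c['frame'][165:270,225:345],None,fx=5,fy=5,interpolation=cv2.INTER_CUBIC))
```

```text
(no output)
```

View pics/d5c.png

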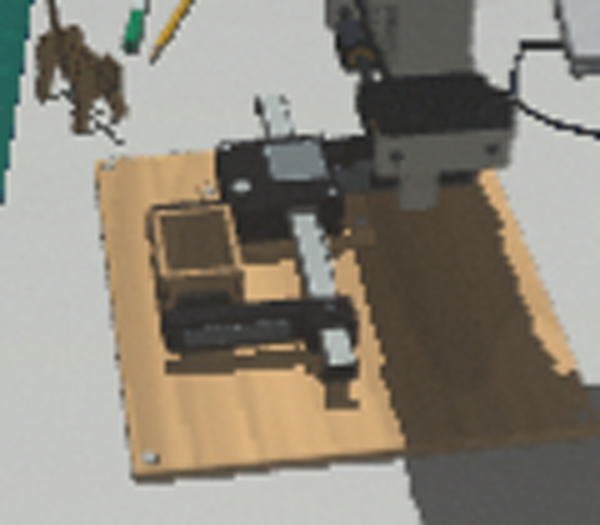

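Picture 10: the box stands square (crop (195,240)) and the moving jaw (260,320) has come in to near it. I'll keep squeezing and feeling.

Call:
{"method": "move_arm", "body": {
  "commands": [
    [0,0,0,0,0,0,60],
    [0,0,0,0,0,0,92],
    [0,0,0,0,0,0,92],
    [0,0,0,0,0,0,92],
    [0,0,0,0,0,0,92],
    [0,0,0,0,0,0,92],
    [0,0,0,0,0,0,70],
    [0,0,0,0,0,0,55],
    [0,0,0,0,0,0,45],
    [0,0,0,0,0,0,40],
    [0,0,0,0,0,0,40],
    [0,0,0,0,0,0,40],
    [0,0,0,0,0,0,40]
  ]
}}

```text
time_s: 15.15
tcp_pos: [0.4936, -0.1401, 0.019]
eef_rot: [-180.0, -0.1, 6.8]
contact_force: [1.1, 5.2, -2.1]
gripper_width: 0.0358
```

Call:
{"method": "move_arm", "body": {
  "commands": [
    [0,0,0,0,0,0,60],
    [0,0,0,0,0,0,92],
    [0,0,0,0,0,0,92],
    [0,0,0,0,0,0,92],
    [0,0,0,0,0,0,92],
    [0,0,0,0,0,0,92],
    [0,0,0,0,0,0,70],
    [0,0,0,0,0,0,55],
    [0,0,0,0,0,0,45],
    [0,0,0,0,0,0,40],
    [0,0,0,0,0,0,40],
    [0,0,0,0,0,0,40],
    [0,0,0,0,0,0,40]
  ]
}}

```text
time_s: 16.45
tcp_pos: [0.4944, -0.1398, 0.0193]
eef_rot: [-180.0, -0.1, 6.8]
contact_force: [2.6, 8.8, -0.7]
gripper_width: 0.0357
```

Force rose to 8.8 N: the jaw is on the box. The next squeeze goes in small stages while watching the force.

Call:
{"method": "move_arm", "body": {
  "commands": [
    [0,0,0,0,0,0,60],
    [0,0,0,0,0,0,92],
    [0,0,0,0,0,0,92],
    [0,0,0,0,0,0,92],
    [0,0,0,0,0,0,92],
    [0,0,0,0,0,0,92],
    [0,0,0,0,0,0,75],
    [0,0,0,0,0,0,65],
    [0,0,0,0,0,0,58],
    [0,0,0,0,0,0,55],
    [0,0,0,0,0,0,55],
    [0,0,0,0,0,0,55]
  ]
}}

```text
time_s: 17.65
tcp_pos: [0.4927, -0.1397, 0.0189]
eef_rot: [-179.9, 0.0, 6.8]
contact_force: [-0.2, 9.1, 0.9]
gripper_width: 0.0485
```

```bash
cat > f.py <<'E'
from h import *
yw=np.radians(6.8); uy=np.array([-np.sin(yw),np.cos(yw)]); o=np.array([.6295,-.065])
L=[]
for i in range(5):
    s=get_state(); L.append([s['contact_force'][:2]@uy,s['gripper_width']*1e3,(s['tcp_pos'][:2]-o)@uy*1e3]); capture('side')
L=np.array(L); m=L.mean(0); print('t',get_state()['time_s'],'F',L[:,0].round(1),'mean',m.round(2),'travel',-22-(m[2]+m[1]/2))
E
python3 f.py
```

```text
t 17.9 F [9.1 8.8 7.9 9.  8.9] mean [  8.73  48.35 -57.97] travel 11.79700795216091
```

Call:
{"method": "move_arm", "body": {
  "commands": [
    [0,0,0,0,0,0,51],
    [0,0,0,0,0,0,47],
    [0,0,0,0,0,0,47],
    [0,0,0,0,0,0,47]
  ]
}}

```text
time_s: 18.3
tcp_pos: [0.4931, -0.1395, 0.0189]
eef_rot: [-179.9, -0.0, 6.8]
contact_force: [0.1, 10.0, 0.3]
gripper_width: 0.0413
```

```bash
python3 f.py
```

```text
t 18.55 F [9.9 9.3 9.2 9.8 9.9] mean [  9.61  41.26 -57.81] travel 15.180336719979891
```

Call:
{"method": "move_arm", "body": {
  "commands": [
    [0,0,0,0,0,0,43],
    [0,0,0,0,0,0,40],
    [0,0,0,0,0,0,40],
    [0,0,0,0,0,0,40]
  ]
}}

```text
time_s: 18.95
tcp_pos: [0.4935, -0.1402, 0.0189]
eef_rot: [-180.0, -0.1, 6.8]
contact_force: [3.8, 5.3, -3.8]
gripper_width: 0.0356
```

```bash
python3 f.py
```

```text
t 19.2 F [4.8 5.1 4.4 4.5 5.1] mean [  4.78  35.34 -58.58] travel 18.906672751792435
```

Call:
{"method": "move_arm", "body": {
  "commands": [
    [0,0,0,0,0,0,60],
    [0,-2,0,0,0,0,92],
    [0,0,0,0,0,0,92],
    [0,0,0,0,0,0,92],
    [0,0,0,0,0,0,92],
    [0,0,0,0,0,0,92],
    [0,0,0,0,0,0,80],
    [0,0,0,0,0,0,72],
    [0,0,0,0,0,0,66],
    [0,0,0,0,0,0,63],
    [0,0,0,0,0,0,63],
    [0,0,0,0,0,0,63]
  ],
  "squeeze": 15
}}

```text
time_s: 20.4
tcp_pos: [0.4929, -0.1416, 0.0189]
eef_rot: [-179.9, -0.0, 6.8]
contact_force: [-1.4, 9.7, -0.3]
gripper_width: 0.0557
```

```bash
python3 f.py
```

```text
t 20.65 F [ 9.8 10.3 10.1 10.3  8.8] mean [  9.86  55.43 -59.88] travel 10.15872419124969
```

Call:
{"method": "move_arm", "body": {
  "commands": [
    [0,0,0,0,0,0,57],
    [0,0,0,0,0,0,53],
    [0,0,0,0,0,0,53],
    [0,0,0,0,0,0,53]
  ]
}}

```text
time_s: 21.05
tcp_pos: [0.4932, -0.1413, 0.019]
eef_rot: [-179.9, -0.0, 6.8]
contact_force: [0.5, 11.3, -0.8]
gripper_width: 0.0466
```

```bash
python3 f.py
```

```text
t 21.3 F [11.2 10.9 12.  10.3 10.9] mean [ 11.05  46.49 -59.66] travel 14.412542932825957
```

Call:
{"method": "move_arm", "body": {
  "commands": [
    [0,0,0,0,0,0,49],
    [0,0,0,0,0,0,46],
    [0,0,0,0,0,0,46],
    [0,0,0,0,0,0,46]
  ]
}}

```text
time_s: 21.7
tcp_pos: [0.4935, -0.1411, 0.019]
eef_rot: [-179.9, -0.1, 6.8]
contact_force: [-0.5, 13.5, -1.0]
gripper_width: 0.0408
```

```bash
python3 f.py
```

```text
t 21.95 F [13.5 13.2 12.9 12.9 12.5] mean [ 13.    40.52 -59.48] travel 17.217095036983736
```

Call:
{"method": "move_arm", "body": {
  "commands": [
    [0,0,0,0,0,0,45],
    [0,0,0,0,0,0,44],
    [0,0,0,0,0,0,44]
  ]
}}

```text
time_s: 22.25
tcp_pos: [0.4937, -0.141, 0.019]
eef_rot: [-179.9, -0.1, 6.8]
contact_force: [0.6, 14.3, -1.7]
gripper_width: 0.0388
```

```bash
python3 f.py
```

```text
t 22.5 F [14.1 13.1 13.7 14.1 13.5] mean [ 13.7   38.71 -59.41] travel 18.056489257459106
```

13.7 N is in the middle of the firm range, so I'll release fully, then feel the held load with a very small press.

Call:
{"method": "move_arm", "body": {
  "commands": [
    [0,0,0,0,0,0,60],
    [0,0,0,0,0,0,92],
    [0,0,0,0,0,0,92],
    [0,0,0,0,0,0,92],
    [0,0,0,0,0,0,92],
    [0,0,0,0,0,0,92],
    [0,0,0,0,0,0,82],
    [0,0,0,0,0,0,76],
    [0,0,0,0,0,0,74],
    [0,0,0,0,0,0,74],
    [0,0,0,0,0,0,74]
  ]
}}

```text
time_s: 23.6
tcp_pos: [0.4928, -0.142, 0.019]
eef_rot: [-180.0, 0.0, 6.8]
contact_force: [-2.0, 6.2, 0.8]
gripper_width: 0.065
```

```bash
python3 f.py
```

```text
t 23.85 F [6.4 7.8 7.2 5.8 7.3] mean [  6.9   64.96 -60.3 ] travel 5.819436946315307
```

Call:
{"method": "move_arm", "body": {
  "commands": [
    [0,0,0,0,0,0,72],
    [0,0,0,0,0,0,72],
    [0,0,0,0,0,0,72]
  ]
}}

```text
time_s: 24.15
tcp_pos: [0.4928, -0.1419, 0.019]
eef_rot: [-180.0, 0.0, 6.8]
contact_force: [-2.5, 7.6, 0.8]
gripper_width: 0.063
```

```bash
python3 f.py
```

```text
t 24.4 F [7.8 8.1 8.6 7.7 8.2] mean [  8.08  63.05 -60.19] travel 6.660136147412903
```

Call:
{"method": "move_arm", "body": {
  "commands": [
    [0,0,0,0,0,0,70],
    [0,0,0,0,0,0,70],
    [0,0,0,0,0,0,70]
  ]
}}

```text
time_s: 24.7
tcp_pos: [0.4929, -0.1418, 0.019]
eef_rot: [-180.0, -0.0, 6.8]
contact_force: [-1.7, 7.9, 0.9]
gripper_width: 0.0615
```

```bash
python3 f.py
```

```text
t 24.95 F [8.1 8.1 7.5 8.2 8.4] mean [  8.05  61.31 -60.1 ] travel 7.443189934947675
```

Call:
{"method": "move_arm", "body": {
  "commands": [
    [0,0,0,0,0,0,67],
    [0,0,0,0,0,0,67],
    [0,0,0,0,0,0,67]
  ]
}}

```text
time_s: 25.25
tcp_pos: [0.4929, -0.1417, 0.019]
eef_rot: [-179.9, -0.0, 6.8]
contact_force: [-2.3, 10.3, 0.4]
gripper_width: 0.059
```

```bash
python3 f.py
```

```text
t 25.5 F [10.5  9.1  9.7 10.2  9.2] mean [  9.73  58.9  -59.97] travel 8.517176188664099
```

Call:
{"method": "move_arm", "body": {
  "commands": [
    [0,0,0,0,0,0,65],
    [0,0,0,0,0,0,65],
    [0,0,0,0,0,0,65]
  ]
}}

```text
time_s: 25.8
tcp_pos: [0.4929, -0.1416, 0.019]
eef_rot: [-179.9, -0.0, 6.8]
contact_force: [-2.4, 10.6, 0.9]
gripper_width: 0.0568
```

```bash
python3 f.py
```

```text
t 26.05 F [10.8  9.9 10.8 10.  11. ] mean [ 10.5   57.04 -59.87] travel 9.351334231879967
```

Call:
{"method": "move_arm", "body": {
  "commands": [
    [0,0,0,0,0,0,62],
    [0,0,0,0,0,0,62],
    [0,0,0,0,0,0,62]
  ]
}}

```text
time_s: 26.35
tcp_pos: [0.493, -0.1415, 0.019]
eef_rot: [-179.9, -0.0, 6.8]
contact_force: [-1.4, 11.3, 1.4]
gripper_width: 0.0545
```

```bash
python3 f.py
```

```text
t 26.6 F [11.4 11.  11.1 10.8 10.8] mean [ 11.01  54.34 -59.78] travel 10.60812447150984
```

The held load feels like about 13-15 N between the jaws. I'll finish this squeeze gently to slightly over 14 N for margin.

Call:
{"method": "move_arm", "body": {
  "commands": [
    [0,0,0,0,0,0,58],
    [0,0,0,0,0,0,55],
    [0,0,0,0,0,0,55],
    [0,0,0,0,0,0,55]
  ]
}}

```text
time_s: 27.0
tcp_pos: [0.4932, -0.1413, 0.019]
eef_rot: [-179.9, -0.0, 6.8]
contact_force: [-1.6, 12.3, 0.4]
gripper_width: 0.0482
```

```bash
python3 f.py
```

```text
t 27.25 F [12.4 12.9 12.6 12.1 12.4] mean [ 12.48  48.31 -59.6 ] travel 13.445887398991374
```

Call:
{"method": "move_arm", "body": {
  "commands": [
    [0,0,0,0,0,0,52],
    [0,0,0,0,0,0,51],
    [0,0,0,0,0,0,51],
    [0,0,0,0,0,0,51]
  ]
}}

```text
time_s: 27.65
tcp_pos: [0.4934, -0.1412, 0.019]
eef_rot: [-179.9, -0.1, 6.8]
contact_force: [-1.4, 12.8, 0.2]
gripper_width: 0.0446
```

```bash
python3 f.py
```

```text
t 27.9 F [12.9 13.7 13.1 12.1 12.9] mean [ 12.93  44.68 -59.54] travel 15.20624879650694
```

Call:
{"method": "move_arm", "body": {
  "commands": [
    [0,0,0,0,0,0,48],
    [0,0,0,0,0,0,46],
    [0,0,0,0,0,0,46],
    [0,0,0,0,0,0,46]
  ]
}}

```text
time_s: 28.3
tcp_pos: [0.4937, -0.141, 0.019]
eef_rot: [-179.9, -0.1, 6.8]
contact_force: [-1.2, 13.6, -0.9]
gripper_width: 0.0403
```

```bash
python3 f.py
```

```text
t 28.55 F [13.6 13.6 12.8 13.8 13.5] mean [ 13.46  40.42 -59.43] travel 17.215790576381814
```

Call:
{"method": "move_arm", "body": {
  "commands": [
    [0,0,0,0,0,0,44],
    [0,0,0,0,0,0,42],
    [0,0,0,0,0,0,42],
    [0,0,0,0,0,0,42]
  ]
}}

```text
time_s: 28.95
tcp_pos: [0.4939, -0.1409, 0.019]
eef_rot: [-179.9, -0.1, 6.8]
contact_force: [-0.2, 15.0, -1.2]
gripper_width: 0.037
```

```bash
python3 f.py
```

```text
t 29.2 F [14.9 14.9 15.2 15.3 14.9] mean [ 15.03  36.89 -59.28] travel 18.836225263040504
```

15.0 N: firm. Now a full release, then a small feel press.

Call:
{"method": "move_arm", "body": {
  "commands": [
    [0,0,0,0,0,0,50],
    [0,0,0,0,0,0,65],
    [0,0,0,0,0,0,92],
    [0,0,0,0,0,0,92],
    [0,0,0,0,0,0,92],
    [0,0,0,0,0,0,92],
    [0,0,0,0,0,0,82],
    [0,0,0,0,0,0,76],
    [0,0,0,0,0,0,72],
    [0,0,0,0,0,0,72],
    [0,0,0,0,0,0,72]
  ]
}}

```text
time_s: 30.3
tcp_pos: [0.4931, -0.1419, 0.019]
eef_rot: [-180.0, -0.0, 6.8]
contact_force: [-0.9, 7.0, -0.1]
gripper_width: 0.0634
```

```bash
python3 f.py
```

```text
t 30.55 F [7.  6.9 8.1 8.  8.1] mean [  7.63  63.3  -60.2 ] travel 6.5475640462915194
```

Call:
{"method": "move_arm", "body": {
  "commands": [
    [0,0,0,0,0,0,69],
    [0,0,0,0,0,0,67],
    [0,0,0,0,0,0,67],
    [0,0,0,0,0,0,67]
  ]
}}

```text
time_s: 30.95
tcp_pos: [0.4931, -0.1416, 0.0191]
eef_rot: [-179.9, -0.0, 6.8]
contact_force: [-1.8, 9.3, 0.8]
gripper_width: 0.059
```

```bash
python3 f.py
```

```text
t 31.2 F [ 9.4 10.4  9.4 10.5 10.3] mean [ 10.01  58.98 -59.93] travel 8.443657517079451
```

Call:
{"method": "move_arm", "body": {
  "commands": [
    [0,0,0,0,0,0,64],
    [0,0,0,0,0,0,62],
    [0,0,0,0,0,0,62],
    [0,0,0,0,0,0,62]
  ]
}}

```text
time_s: 31.6
tcp_pos: [0.4933, -0.1414, 0.019]
eef_rot: [-179.9, -0.0, 6.8]
contact_force: [-1.4, 11.4, 1.1]
gripper_width: 0.0543
```

```bash
python3 f.py
```

```text
t 31.85 F [11.5 13.1 11.  13.4 12.4] mean [ 12.26  54.36 -59.68] travel 10.492896532212342
```

Held load is up: 12.3 N at the same trigger position, versus 11.0 before, which is roughly 17 N or more between the jaws. I'll let go and withdraw.

Call:
{"method": "move_arm", "body": {
  "commands": [
    [0,0,0,0,0,0,75],
    [0,0,0,0,0,0,90],
    [0,1,0,0,0,0,100],
    [0,1,0,0,0,0,100],
    [0,0,0,0,0,0,100],
    [0,0,0,0,0,0,100],
    [0,0,10,0,0,0,100],
    [0,0,30,0,0,0,100],
    [0,0,40,0,0,0,100],
    [0,0,40,0,0,0,100],
    [0,0,40,0,0,0,100],
    [0,0,20,0,0,0,100],
    [0,0,0,0,0,0,100],
    [0,0,0,0,0,0,100],
    [0,0,0,0,0,0,100]
  ]
}}

```text
time_s: 33.35
tcp_pos: [0.4923, -0.1406, 0.1984]
eef_rot: [-180.0, 0.1, 6.8]
contact_force: [-0.5, 0.0, 0.3]
gripper_width: 0.0875
```

Run:
```python
from h import *
e=save('wrist','w6');d=save('side','d6'); print(e['state']['tcp_pos'],e['state']['contact_force'])
i=np.zeros((600,800,3),np.uint8)
i[:,:440]=cv2.resize(e['frame'][0:270,60:258],(440,600),interpolation=cv2.INTER_CUBIC)
i[:360,445:800]=cv2.resize(d['frame'][165:270,225:329],(355,360),interpolation=cv2.INTER_CUBIC)
cv2.imwrite('pics/m6.png',i)
```

```text
[ 0.49227048 -0.14055706  0.19842577] [-0.46101389  0.03892988  0.29575744]
```

View pics/m6.png

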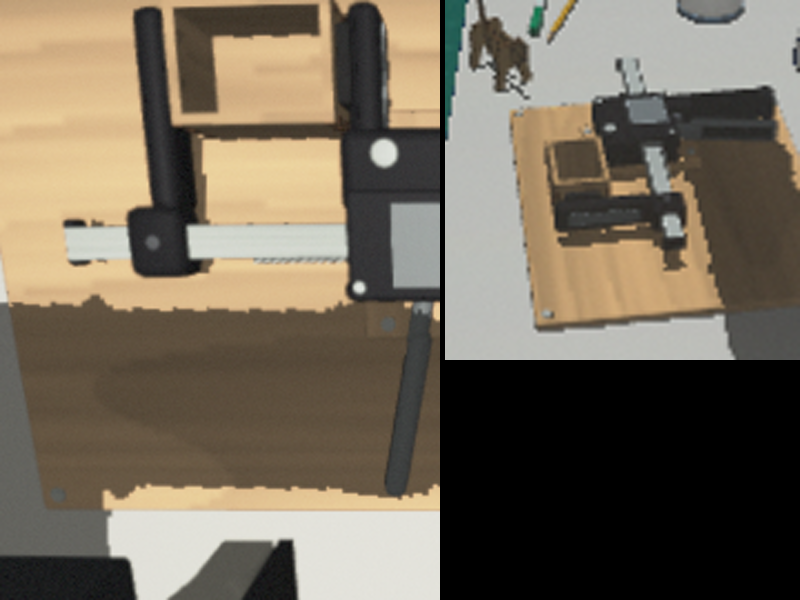

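Picture 11: the box (250,70) is held square between both jaws, and the trigger (410,400) is swung out and released. The cat stands where it was, and the hand is clear.

```bash
python3 -c "
from h import *
print(get_state()['contact_force']); print(close_job())"
```

```text
[-0.1501802   0.73119261 -0.94109035]
the job is handed in; nothing more can be done
None
```

The box is clamped between the jaws and the job is handed in after about 34 s of the allowed 72 s. The hand-in gave no verdict.

**Placing:** I picked the box across its 46 mm side and set it on the board on the pads' middle line, about 4–5 mm from the still pad. Then I let it go.

**Squeezing:**
- I made eight squeezes of the trigger with the gripper.
- The early ones took about 5–6 N at the trigger, and contact with the box showed at 8.8 N.
- The last two peaked at 13.7 N and 15.0 N, inside the 13–16 N firm range.
- After the last one I made only a light feel press, then let go.

**Last checks:**
- The feel press read 12.3 N, against 11.0 N at the same trigger position one squeeze earlier. I estimate about 17 N held between the jaws. It is inferred from the trigger force, not measured directly, and is good to only a few newtons.
- The final picture shows the box square in the jaws, the trigger back out and the hand clear. The cat is in place; the arm never came near the tape measure or the cone, but I did not measure any of them again at the end.

**What disagreed:**
- The force rose unevenly along the trigger's stroke.
- The box rim's height fitted at 44 mm against the stated 48 mm.
- I viewed 11 pictures, one over the budget.

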